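Tip the used specimen pots into the discard bin

TASK

Two handled carriers stand on the lab bench: one holds two loose used specimen pots with blue lids, the other a set of white-capped amber vials. Take the carrier with the pots over to the deep grey discard bin, tip both pots out of it into the bin, then stand the empty carrier upright on the open bench and let go.

Things in the scene. Friction and masses are not known exactly. Their poses are not given: they have to be found in the camera images.
- carrier: Aluminium tray with the pots, 142 (x) by 140 (y) by 95 mm, 0.22 kg, balanced. Origin: centre of underside, z up. Flat floor, 4 mm thick, 90 wide in x; its two long sides (+-x) are lips sloping up at 20 deg, edge 71 mm out, 13 high; ends (+-y) upright. Handle: bar along y over the middle, 16 wide (x), 20 high, 140 long, centre 85 mm above origin. Pots slide out over a lip by 60 deg of tilt.
- pot1: Used specimen pot, white with a blue lid, 36 mm diameter, 30 mm tall, 30 g, standing loose in the carrier. Origin: centre of its underside, z towards the lid.
- pot2: A second pot just like pot1, loose in the same carrier.
- bin: Deep square grey plastic discard bin, open on top, fixed to the bench: 200 by 200 mm outside (214 over the rim), 120 mm high, walls and floor 4 mm thick. Origin: centre of its underside, z up, x and y square to its sides.

How it is judged:
By the outcome, as a careful person would: the job done as asked, in the order asked, and still so for the second after the job is handed in, with the robot touching nothing.
It also fails if it takes over 58 s, if anything falls off the work surface, if the arm or the gripper's body presses on something with over 40 N, if the wrist force passes 120 N, or if a joint passes its speed limit or range.

ROBOT

A 6-joint arm with a two-finger parallel gripper is mounted at the origin on the work surface. World frame = base frame: x ahead of the robot, y to its left, z up, the work surface at z = 0. Lengths are in m, angles in rad, forces in N, time in s.
With the tool pointing down it reaches from about 0.325 to 0.9 m from the base axis. Payload 6.1 kg.
Tool frame: the origin (TCP) lies on the centre line of the jaws, within the pads' length; the fingertips stand 8 mm ahead of it and the grasp point (between the pads) lies 11 mm behind it; z points along the fingers, y is the line along which they close (so a half turn about z gives the same grasp; the last joint's range is limited). The gripper opens to 87 mm and grips with 3 to 60 N. Pads are 19 mm wide; open, the fingers measure 117 mm over their backs; the gripper's body (75 mm by 190 mm) begins 51 mm behind the grasp point.
Start: joints at [1.009, 0.22, 1.526, -0, 1.395, -0.126], TCP at [0.264, 0.567, 0.231] pointing down, gripper open.
Joint ranges: [-2.98, 2.98], [-0.91, 2.08], [0.09, 2.57], [-1.24, 4.39], [0.2, 2.65], [-2.68, 2.68]. Speed limits (rad/s): [2.57, 2.57, 3.01, 3.14, 3.14, 3.14].

INTERFACE

Orientations are given as a unit quaternion [w, x, y, z].
In Python, from bench import bot gives the robot as it stands.
- The arm moves only by the tool apply_moves, never from a script. Its argument "series" is a list of rows, each an object with "claw": the opening, from -1 (shut) to 1 (fully open); "slide": the shift along the tool's x, y, z as a fraction of full scale, a list of three; "delta_rot": the turn, a rotation vector about the tool's x, y, z as a fraction of full scale, a list of three. In form: [{"claw": claw, "slide": [dx, dy, dz], "delta_rot": [wx, wy, wz]}, ...]. A call has exactly 8 rows; each row is the pose to reach, as a shift and turn from the pose commanded when the call began, along the tool's axes at that moment; what a row does not reach only later rows make up. Full scale, the value 1, is 10 cm for a shift and pi/2 rad for a turn. A row lasts 1/12 s, in which the tool goes at most 41.7 mm and 7.16 degrees, less where a joint would pass 70% of its speed; a pose out of reach is approached as far as the arm can. A call with a number of a shift or a turn outside -1 to 1 is refused whole. A call with a gripper value outside its range is refused whole. The fingers move at their own pace and stop on an object; "newtons" is the grip in N (left out, the last holds). Time passes only in rows, so rows that repeat a pose let the fingers close, or fill a call up. It gives the time, the measured TCP pose, the force, the opening and the grip force at its end, in the units of the state.
- bot.get_state(): the state, without advancing time (a new reading comes with each control period).
- bot.camera(name): name is "side" or "top"; returns the picture (480x640x3 uint8, blue, green, red); there is no depth.
- bot.camera_model(name): a dict with "K" (3x3 intrinsics, pixels), "R" (3x3) and "t" (3): a world point X has camera coordinates R X + t. Camera axes: x right, y down, z forward; pixel columns grow to the right and rows downward; lengths in m; the calibration is good to about 2 mm. A picture is of the moment at which its call begins. camera_model takes no time and is no camera call.
- bot.job_done(): hands the job in; it is judged then, once.
The state is a dict: "time_s": time; "joint_pos": joint angles; "qd": joint speeds; "effort": joint torques, N m; "ee_pos": TCP position; "tcp_rot": TCP orientation; "force": force on the tool from outside, world axes, zero at the start; "ft_torque": the same for the moment, N m; "gripper_width": finger opening in m; "finger_force": force on a finger pad.
Only numpy, scipy, OpenCV 4.12 (cv2) and the standard library are available. Lean on these libraries where they do the work, as an engineer would, in place of code of your own. Each camera call takes 0.05 s, during which the arm holds its last target. There are 200 camera calls.

## Working session

There is one attempt and no reset: what is moved stays moved. The work goes in short steps, Python scripts to look and compute and a tool call to move; the robot and the scene stay as the last step left them, time stands still between calls to the robot, and variables do not carry over. Pictures are saved under pics/ and viewed, at most 10 in all, crops included, and the job is handed in when it is done.

Besides the shell and the picture viewer there is one more tool, called after "Request:" as name(argument=value, ...), one argument or row to a line, values as JSON. apply_moves: Moves the arm, as the interface text tells. Its arguments: {"type":"object","properties":{"series":{"type":"array"},"newtons":{"type":"number"}},"required":["series"]}

```bash
mkdir -p pics
python3 - <<'E'
from bench import bot
import cv2,numpy as np
a=bot.camera("top");b=bot.camera("side")
cv2.imwrite("pics/top0.png",a);cv2.imwrite("pics/side0.png",b)
for n in("top","side"):
    m=bot.camera_model(n);print(n,np.round(m["K"],1).tolist(),np.round(m["R"],3).tolist(),np.round(m["t"],3).tolist())
s=bot.get_state();print(s)
E
```

```text
top [[484.0, 0.0, 323.7], [0.0, 484.0, 245.4], [0.0, 0.0, 1.0]] [[0.021, -1.0, 0.021], [-0.997, -0.022, -0.076], [0.077, -0.02, -0.997]] [-0.012, 0.459, 0.915]
side [[555.2, 0.0, 322.5], [0.0, 555.2, 245.8], [0.0, 0.0, 1.0]] [[0.692, -0.722, -0.018], [-0.518, -0.48, -0.708], [0.502, 0.499, -0.706]] [-0.304, 0.248, 1.024]
{'time_s': 0.1, 'joint_pos': array([ 1.00888288e+00,  2.21134147e-01,  1.52747590e+00, -3.57907496e-05,
        1.39473519e+00, -1.26136778e-01]), 'qd': array([-0.00101391, -0.00206279, -0.00241742,  0.00075385,  0.00319955,
        0.00175206]), 'effort': array([ 6.41288716e-04, -4.95939088e+01, -3.88522196e+01,  7.02227606e-02,
        5.14475699e-02, -1.35225062e-05]), 'ee_pos': array([0.26356299, 0.5661062 , 0.22956579]), 'tcp_rot': array([-2.78970943e-04,  2.16165210e-01,  9.76356407e-01, -8.30886238e-04]), 'force': array([-0.12547672,  0.92668537, -0.08950886]), 'ft_torque': array([-0.01043041, -0.01191178, -0.01026268]), 'finger_force': 0.0, 'gripper_width': 0.08701099372169882}
```

View pics/top0.png

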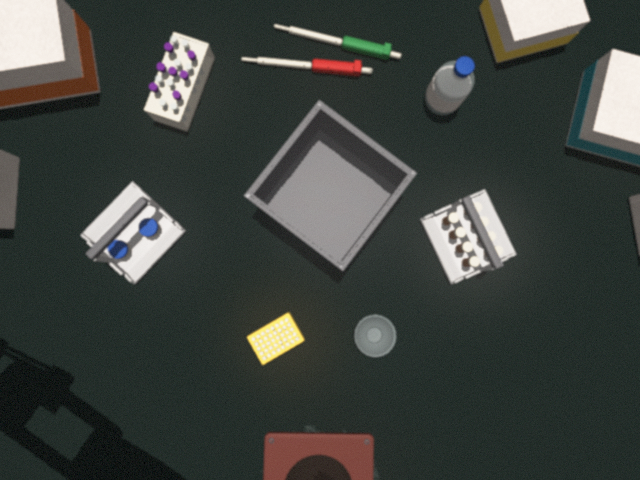

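View pics/side0.png

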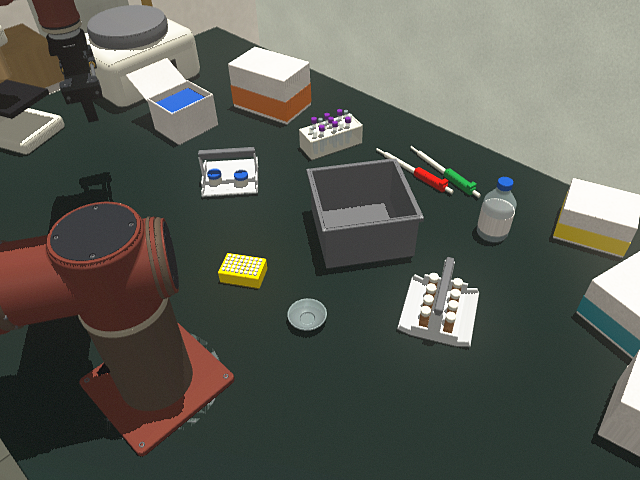

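The top view shows the pot carrier at about (133,232), with its grey handle running (91,257)–(146,200) and blue lids at (119,249) and (149,227). The bin rim corners are at (320,101), (415,173), (342,270) and (247,195). The vial carrier is at (468,237). The side view agrees, with the pot carrier at (229,172).

```bash
cat > h.py <<'E'
from bench import bot
import cv2,numpy as np
def ray(n,p,z):
    m=bot.camera_model(n);K,R,t=map(np.asarray,(m["K"],m["R"],m["t"]))
    C=-R.T@t;d=R.T@np.linalg.inv(K)@np.array([p[0],p[1],1.]);return C+d*(z-C[2])/d[2]
def proj(n,X):
    m=bot.camera_model(n);q=m["K"]@(m["R"]@np.asarray(X,float)+m["t"]);return q[:2]/q[2]
E
python3 - <<'E'
from h import *
a=cv2.imread("pics/top0.png");b=cv2.imread("pics/side0.png")
for n,im,box in(("top",a,(70,170,200,295)),("side",b,(190,140,270,205))):
    x0,y0,x1,y1=box;c=im[y0:y1,x0:x1].astype(int)
    g=c.max(2);sat=g-c.min(2)
    for nm,m in(("handle",(g>60)&(g<150)&(sat<30)),("white",(g>=150)&(sat<40)),("blue",(c[:,:,0]-c[:,:,2]>60))):
        k,l,st,ce=cv2.connectedComponentsWithStats(m.astype(np.uint8))
        for i in range(1,k):
            if st[i,4]>40:
                pts=np.argwhere(l==i)[:,::-1].astype(np.float32)+[x0,y0]
                r=cv2.minAreaRect(pts.astype(np.float32));print(n,nm,st[i,4],np.round(ce[i]+[x0,y0],1),np.round(cv2.boxPoints(r)).tolist())
    cv2.imwrite(f"pics/c_{n}.png",cv2.resize(im[y0:y1,x0:x1],None,fx=4,fy=4,interpolation=2))
print("bin",[np.round(ray("top",p,.12)[:2],3) for p in((320,101),(415,173),(342,270),(247,195))])
print("bin side",[np.round(ray("side",p,.12)[:2],3) for p in((307,167),(385,161),(422,217),(316,235))])
E
python3 - <<'E'
import cv2,numpy as np
a=cv2.imread('pics/c_top.png');b=cv2.imread('pics/c_side.png')
h=max(a.shape[0],b.shape[0]);f=lambda i:cv2.copyMakeBorder(i,0,h-i.shape[0],0,0,0)
cv2.imwrite('pics/cc.png',cv2.resize(np.hstack([f(a),f(b)]),(0,0),fx=.9,fy=.9))
E
```

```text
top handle 1968 [126.8 233. ] [[71.0, 242.0], [132.0, 177.0], [187.0, 230.0], [126.0, 294.0]]
top white 1322 [112.9 213.2] [[79.0, 235.0], [132.0, 181.0], [150.0, 199.0], [96.0, 252.0]]
top white 466 [135.8 223.8] [[115.0, 239.0], [149.0, 202.0], [157.0, 210.0], [123.0, 246.0]]
top white 1691 [150.6 248.4] [[109.0, 263.0], [160.0, 208.0], [185.0, 230.0], [134.0, 285.0]]
top white 52 [116.1 268.4] [[109.0, 264.0], [111.0, 262.0], [123.0, 272.0], [121.0, 275.0]]
top blue 209 [149.  227.9] [[138.0, 231.0], [152.0, 218.0], [160.0, 227.0], [148.0, 240.0]]
top blue 53 [111.9 244.9] [[107.0, 248.0], [115.0, 239.0], [118.0, 242.0], [110.0, 251.0]]
top blue 89 [121.1 252.3] [[114.0, 256.0], [124.0, 245.0], [129.0, 250.0], [119.0, 260.0]]
side handle 3201 [230.1 169.9] [[190.0, 140.0], [269.0, 140.0], [269.0, 204.0], [190.0, 204.0]]
side white 740 [231.7 168. ] [[203.0, 160.0], [257.0, 159.0], [257.0, 180.0], [203.0, 181.0]]
side white 497 [228.5 189.1] [[201.0, 185.0], [257.0, 181.0], [258.0, 192.0], [201.0, 196.0]]
side blue 85 [240.5 175.3] [[234.0, 172.0], [247.0, 172.0], [247.0, 179.0], [234.0, 179.0]]
side blue 50 [213.4 175.8] [[208.0, 174.0], [219.0, 174.0], [219.0, 179.0], [208.0, 179.0]]
bin [array([0.705, 0.012]), array([ 0.581, -0.156]), array([ 0.41 , -0.032]), array([0.536, 0.134])]
bin side [array([0.535, 0.139]), array([0.674, 0.021]), array([ 0.575, -0.158]), array([ 0.387, -0.034])]
```

View pics/cc.png

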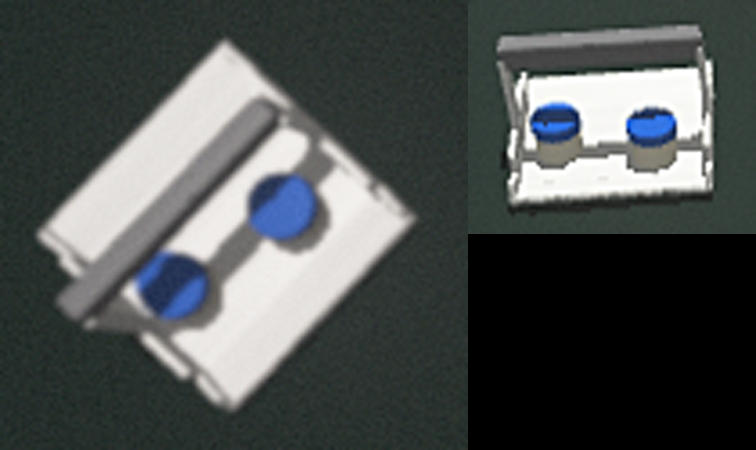

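The crop shows the carrier's lip corners at about (132,181), (185,230), (135,283) and (81,235) in full top-image pixels. The handle ends are at about (145,199) and (89,255). Both pots are standing near the carrier's middle line.

Run:
```python
from h import *
P=[ray("top",p,.013)[:2] for p in((132.5,181.1),(184.7,230.3),(134.7,283.3),(80.6,235.3))]
print(np.round(P,4).tolist(),np.mean(P,0)); print("sides",[np.linalg.norm(P[i]-P[i-1]).round(4) for i in range(4)])
print("diag/edge angles",[np.degrees(np.arctan2(*(P[i]-P[i-1])[::-1])).round(1) for i in range(4)])
H=[ray("top",p,.095)[:2] for p in((144.4,199.2),(88.9,254.7))];print("handle",H,np.mean(H,0),np.degrees(np.arctan2(*(H[0]-H[1])[::-1])))
S=[ray("side",p,.095)[:2] for p in((190+497/3.6,140+40/3.6),(190+700/3.6,140+30/3.6))];print("handle side",S,np.mean(S,0),np.degrees(np.arctan2(*(S[1]-S[0])[::-1])))
print("pots",[ray("top",p,.034)[:2].round(3) for p in((149,227.9),(70+172/3.6,170+286/3.6))])
s=bot.get_state();from scipy.spatial.transform import Rotation as Ro
print(s["ee_pos"],Ro.from_quat(np.roll(s["tcp_rot"],-1)).as_matrix().round(3))
```

```text
[[0.5765, 0.3715], [0.4829, 0.2668], [0.3791, 0.3574], [0.4687, 0.4649]] [0.47679715 0.36515568]
sides [np.float64(0.1426), np.float64(0.1404), np.float64(0.1377), np.float64(0.14)]
diag/edge angles [np.float64(-40.9), np.float64(-131.8), np.float64(138.9), np.float64(50.2)]
handle [array([0.52810192, 0.3179113 ]), array([0.42797211, 0.40922942])] [0.47803702 0.36357036] -42.36473384570278
handle side [array([0.63885709, 0.17060529]), array([0.74093607, 0.07598353])] [0.68989658 0.12329441] -42.82887243626417
pots [array([0.484, 0.328]), array([0.442, 0.384])]
[0.26356299 0.5661062  0.22956579] [[-0.907  0.422 -0.001]
 [ 0.422  0.907 -0.002]
 [ 0.    -0.002 -1.   ]]
```

Request:
apply_moves(
  series=[
    {"claw":1,"slide":[-0.1,-0.03,0],"delta_rot":[0,0,0]},
    {"claw":1,"slide":[-0.25,-0.08,0],"delta_rot":[0,0,0]},
    {"claw":1,"slide":[-0.45,-0.15,0],"delta_rot":[0,0,0]},
    {"claw":1,"slide":[-0.65,-0.21,0],"delta_rot":[0,0,0]},
    {"claw":1,"slide":[-0.8,-0.27,0],"delta_rot":[0,0,0]},
    {"claw":1,"slide":[-0.95,-0.31,0],"delta_rot":[0,0,0]},
    {"claw":1,"slide":[-1,-0.33,0],"delta_rot":[0,0,0]},
    {"claw":1,"slide":[-1,-0.33,0],"delta_rot":[0,0,0]},
  ],
)

```text
time_s: 0.77
ee_pos: [0.3417, 0.4932, 0.2303]
tcp_rot: [0.0, 0.217, 0.976, -0.0]
force: [1.2, 0.6, -0.1]
gripper_width: 0.0871
finger_force: 0.0
```

Request:
apply_moves(
  series=[
    {"claw":1,"slide":[-0.1,-0.03,0],"delta_rot":[0,0,0]},
    {"claw":1,"slide":[-0.25,-0.08,0],"delta_rot":[0,0,0]},
    {"claw":1,"slide":[-0.45,-0.15,0],"delta_rot":[0,0,0]},
    {"claw":1,"slide":[-0.65,-0.21,0],"delta_rot":[0,0,0]},
    {"claw":1,"slide":[-0.8,-0.27,0],"delta_rot":[0,0,0]},
    {"claw":1,"slide":[-0.95,-0.31,0],"delta_rot":[0,0,0]},
    {"claw":1,"slide":[-1,-0.33,0],"delta_rot":[0,0,0]},
    {"claw":1,"slide":[-1,-0.33,0],"delta_rot":[0,0,0]},
  ],
)

```text
time_s: 1.43
ee_pos: [0.4179, 0.4217, 0.2305]
tcp_rot: [0.0, 0.217, 0.976, -0.0]
force: [-0.2, 1.2, -0.0]
gripper_width: 0.0869
finger_force: 0.0
```

```bash
cat >> h.py <<'E'
from scipy.spatial.transform import Rotation as Ro
import json
def st(target=None,yaw=None):
    s=bot.get_state();R=Ro.from_quat(np.roll(s["tcp_rot"],-1)).as_matrix();p=np.array(s["ee_pos"])
    open("log.txt","a").write(json.dumps([list(map(float,s["joint_pos"])),p.tolist()])+"\n")
    print("t",round(s["time_s"],2),"q",np.round(s["joint_pos"],2),"p",p.round(4),"yaw_y",np.degrees(np.arctan2(R[1,1],R[0,1])).round(2),"z",R[:,2].round(3),"F",np.round(s["force"],1),"w",round(s["gripper_width"],4),"ff",round(float(s["finger_force"]),1))
    if target is not None: print("slide/10cm",(R.T@(np.array(target)-p)/.1).round(3))
    return p,R
E
python3 - <<'E'
from h import *
S=[ray("side",p,.095)[:2] for p in((198,151),(254.4,148.5))];print("handle side",S,np.mean(S,0),np.degrees(np.arctan2(*(S[1]-S[0])[::-1])))
st((.4775,.3645,.12))
E
```

```text
handle side [array([0.42238669, 0.40874489]), array([0.52381568, 0.31321005])] [0.47310118 0.36097747] -43.285934745442454
t 1.43 q [ 0.66  0.15  1.61 -0.    1.38 -0.48] p [0.4179 0.4217 0.2305] yaw_y 64.97 z [-0. -0. -1.] F [-0.2  1.2 -0. ] w 0.0869 ff 0.0
slide/10cm [-0.782 -0.266  1.105]
```

Request:
apply_moves(
  series=[
    {"claw":1,"slide":[-0.1,-0.04,0],"delta_rot":[0,0,0.03]},
    {"claw":1,"slide":[-0.25,-0.1,0.1],"delta_rot":[0,0,0.07]},
    {"claw":1,"slide":[-0.4,-0.15,0.2],"delta_rot":[0,0,0.11]},
    {"claw":1,"slide":[-0.55,-0.21,0.35],"delta_rot":[0,0,0.15]},
    {"claw":1,"slide":[-0.7,-0.26,0.5],"delta_rot":[0,0,0.185]},
    {"claw":1,"slide":[-0.77,-0.29,0.6],"delta_rot":[0,0,0.185]},
    {"claw":1,"slide":[-0.77,-0.29,0.7],"delta_rot":[0,0,0.185]},
    {"claw":1,"slide":[-0.77,-0.29,0.7],"delta_rot":[0,0,0.185]},
  ],
)

```text
time_s: 2.1
ee_pos: [0.4731, 0.3634, 0.158]
tcp_rot: [-0.002, 0.355, 0.935, -0.001]
force: [-0.3, 0.9, 0.4]
gripper_width: 0.087
finger_force: 0.0
```

Run:
```python
from h import *
st((.4755,.3625,.075))
a=bot.camera("top");b=bot.camera("side")
c=cv2.resize(a[150:310,50:210],None,fx=2.5,fy=2.5);d=cv2.resize(b[90:250,150:310],None,fx=2.5,fy=2.5)
cv2.imwrite("pics/g1.png",np.hstack([c,d]))
```

```text
t 2.1 q [ 0.52  0.22  1.67  0.    1.26 -0.32] p [0.4731 0.3634 0.158 ] yaw_y 48.46 z [-0.004 -0.002 -1.   ] F [-0.3  0.9  0.4] w 0.087 ff 0.0
slide/10cm [-0.026  0.013  0.83 ]
```

View pics/g1.png

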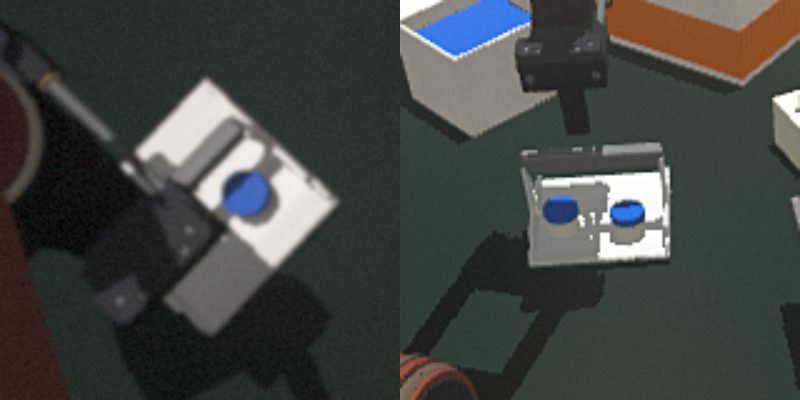

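Run:
```python
from h import *
for n in("side","top"):
    print(n,"tip",proj(n,(.473,.3634,.150)),"handle c top",proj(n,(.4755,.3625,.095)))
    u=np.array([np.cos(np.radians(-41.7)),np.sin(np.radians(-41.7)),0])
    for s in(-.07,.07): print(proj(n,np.array([.4755,.3625,.095])+s*u))
```

```text
side tip [222.36103552 130.41791173] handle c top [226.59709603 149.09000976]
[198.19679227 150.80052687]
[254.8736842 147.3869439]
top tip [103.18126882 226.01405732] handle c top [117.34227084 228.2462176 ]
[ 88.83714737 257.41254546]
[145.51867747 199.4162315 ]
```

The gripper hangs over the handle in both views. The near finger tip is at side pixel (221,143), and the handle ends match my projection to about 2 px. Next I descend and grip.

Request:
apply_moves(
  series=[
    {"claw":1,"slide":[-0.03,0.01,0.1],"delta_rot":[0,0,0]},
    {"claw":1,"slide":[-0.03,0.01,0.25],"delta_rot":[0,0,0]},
    {"claw":1,"slide":[-0.03,0.01,0.4],"delta_rot":[0,0,0]},
    {"claw":1,"slide":[-0.03,0.01,0.55],"delta_rot":[0,0,0]},
    {"claw":1,"slide":[-0.03,0.01,0.68],"delta_rot":[0,0,0]},
    {"claw":1,"slide":[-0.03,0.01,0.78],"delta_rot":[0,0,0]},
    {"claw":1,"slide":[-0.03,0.01,0.83],"delta_rot":[0,0,0]},
    {"claw":1,"slide":[-0.03,0.01,0.83],"delta_rot":[0,0,0]},
  ],
)

```text
time_s: 2.87
ee_pos: [0.4769, 0.362, 0.0762]
tcp_rot: [-0.001, 0.355, 0.935, -0.001]
force: [-0.4, -1.0, 0.0]
gripper_width: 0.087
finger_force: 0.0
```

Request:
apply_moves(
  series=[
    {"claw":0.4,"slide":[0,0,0],"delta_rot":[0,0,0]},
    {"claw":0,"slide":[0,0,0],"delta_rot":[0,0,0]},
    {"claw":-0.3,"slide":[0,0,0],"delta_rot":[0,0,0]},
    {"claw":-0.5,"slide":[0,0,0],"delta_rot":[0,0,0]},
    {"claw":-1,"slide":[0,0,0],"delta_rot":[0,0,0]},
    {"claw":-1,"slide":[0,0,0],"delta_rot":[0,0,0]},
    {"claw":-1,"slide":[0,0,0],"delta_rot":[0,0,0]},
    {"claw":-1,"slide":[0,0,0],"delta_rot":[0,0,0]},
  ],
  newtons=45,
)

```text
time_s: 3.53
ee_pos: [0.4778, 0.3623, 0.0776]
tcp_rot: [0.0, 0.355, 0.935, 0.0]
force: [-0.6, 0.2, 0.1]
gripper_width: 0.0414
finger_force: 0.0
```

Run:
```python
from h import *
st()
a=bot.camera("top");b=bot.camera("side")
c=cv2.resize(a[150:310,50:210],None,fx=2.5,fy=2.5);d=cv2.resize(b[90:250,150:310],None,fx=2.5,fy=2.5)
cv2.imwrite("pics/g2.png",np.hstack([c,d]))
```

```text
t 3.53 q [ 0.52  0.31  1.72 -0.    1.11 -0.33] p [0.4778 0.3623 0.0776] yaw_y 48.38 z [ 0.  0. -1.] F [-0.6  0.2  0.1] w 0.0414 ff 0.0
```

View pics/g2.png

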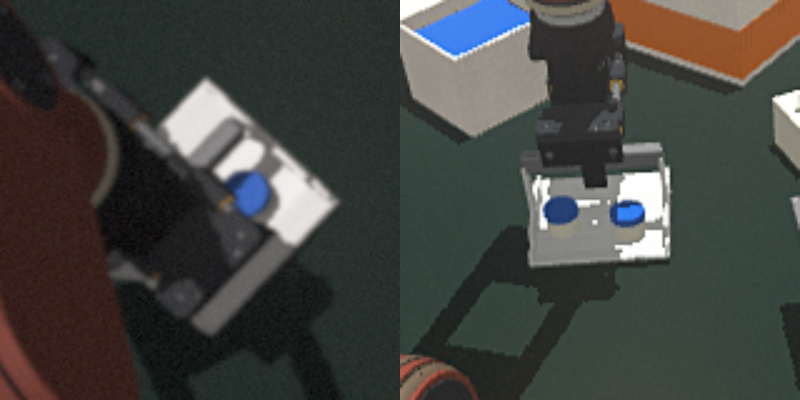

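The fingers straddle the handle at mid-length and are still closing.

Request:
apply_moves(
  series=[
    {"claw":-1,"slide":[0,0,0.03],"delta_rot":[0,0,0]},
    {"claw":-1,"slide":[0,0,0.03],"delta_rot":[0,0,0]},
    {"claw":-1,"slide":[0,0,0.03],"delta_rot":[0,0,0]},
    {"claw":-1,"slide":[0,0,0.03],"delta_rot":[0,0,0]},
    {"claw":-1,"slide":[0,0,0.03],"delta_rot":[0,0,0]},
    {"claw":-1,"slide":[0,0,0.03],"delta_rot":[0,0,0]},
    {"claw":-1,"slide":[0,0,0.03],"delta_rot":[0,0,0]},
    {"claw":-1,"slide":[0,0,0.03],"delta_rot":[0,0,0]},
  ],
  newtons=45,
)

```text
time_s: 4.3
ee_pos: [0.4775, 0.3621, 0.0742]
tcp_rot: [-0.0, 0.355, 0.935, -0.0]
force: [1.4, 1.0, -2.9]
gripper_width: 0.0154
finger_force: 44.9
```

Run:
```python
from h import *
st()
```

```text
t 4.3 q [ 0.52  0.32  1.72 -0.    1.1  -0.33] p [0.4775 0.3621 0.0742] yaw_y 48.38 z [-0.001 -0.    -1.   ] F [ 1.4  1.  -2.9] w 0.0154 ff 44.9
```

Request:
apply_moves(
  series=[
    {"claw":-1,"slide":[0,0,-0.05],"delta_rot":[0,0,0]},
    {"claw":-1,"slide":[0,0,-0.15],"delta_rot":[0,0,0]},
    {"claw":-1,"slide":[0,0,-0.3],"delta_rot":[0,0,0]},
    {"claw":-1,"slide":[0,0,-0.46],"delta_rot":[0,0,0]},
    {"claw":-1,"slide":[0,0,-0.62],"delta_rot":[0,0,0]},
    {"claw":-1,"slide":[0,0,-0.77],"delta_rot":[0,0,0]},
    {"claw":-1,"slide":[0,0,-0.9],"delta_rot":[0,0,0]},
    {"claw":-1,"slide":[0,0,-1],"delta_rot":[0,0,0]},
  ],
)

```text
time_s: 4.97
ee_pos: [0.4782, 0.3625, 0.1768]
tcp_rot: [0.001, 0.355, 0.935, 0.001]
force: [0.2, 0.1, -3.7]
gripper_width: 0.0156
finger_force: 44.9
```

Run:
```python
from h import *
st((.573,.014,.265))
```

```text
t 4.97 q [ 0.52  0.2   1.65 -0.    1.29 -0.33] p [0.4782 0.3625 0.1768] yaw_y 48.38 z [ 0.002  0.001 -1.   ] F [ 0.2  0.1 -3.7] w 0.0156 ff 44.9
slide/10cm [-3.024 -1.974 -0.884]
```

Request:
apply_moves(
  series=[
    {"claw":-1,"slide":[0,0,-0.1],"delta_rot":[0,0,0]},
    {"claw":-1,"slide":[0,0,-0.24],"delta_rot":[0,0,0]},
    {"claw":-1,"slide":[0,0,-0.4],"delta_rot":[0,0,0]},
    {"claw":-1,"slide":[0,0,-0.56],"delta_rot":[0,0,0]},
    {"claw":-1,"slide":[0,0,-0.7],"delta_rot":[0,0,0]},
    {"claw":-1,"slide":[0,0,-0.82],"delta_rot":[0,0,0]},
    {"claw":-1,"slide":[0,0,-0.9],"delta_rot":[0,0,0]},
    {"claw":-1,"slide":[0,0,-0.92],"delta_rot":[0,0,0]},
  ],
)

```text
time_s: 5.63
ee_pos: [0.4783, 0.3626, 0.2684]
tcp_rot: [0.001, 0.355, 0.935, 0.001]
force: [-0.4, -0.1, -2.2]
gripper_width: 0.0155
finger_force: 44.9
```

Run:
```python
from h import *
st((.573,.014,.265))
```

```text
t 5.63 q [ 0.52  0.14  1.55 -0.    1.45 -0.33] p [0.4783 0.3626 0.2684] yaw_y 48.38 z [ 0.002  0.001 -1.   ] F [-0.4 -0.1 -2.2] w 0.0155 ff 44.9
slide/10cm [-3.023 -1.977  0.032]
```

Request:
apply_moves(
  series=[
    {"claw":-1,"slide":[-0.05,-0.03,0],"delta_rot":[0,0,0]},
    {"claw":-1,"slide":[-0.14,-0.09,0],"delta_rot":[0,0,0]},
    {"claw":-1,"slide":[-0.25,-0.16,0],"delta_rot":[0,0,0]},
    {"claw":-1,"slide":[-0.37,-0.24,0],"delta_rot":[0,0,0]},
    {"claw":-1,"slide":[-0.5,-0.33,0],"delta_rot":[0,0,0]},
    {"claw":-1,"slide":[-0.63,-0.41,0],"delta_rot":[0,0,0]},
    {"claw":-1,"slide":[-0.76,-0.5,0],"delta_rot":[0,0,0]},
    {"claw":-1,"slide":[-0.89,-0.58,0],"delta_rot":[0,0,0]},
  ],
)

```text
time_s: 6.3
ee_pos: [0.5059, 0.2573, 0.2659]
tcp_rot: [-0.0, 0.356, 0.935, -0.001]
force: [0.5, 0.1, -4.3]
gripper_width: 0.0155
finger_force: 44.9
```

Request:
apply_moves(
  series=[
    {"claw":-1,"slide":[-0.12,-0.08,0],"delta_rot":[0,0,0]},
    {"claw":-1,"slide":[-0.24,-0.16,0],"delta_rot":[0,0,0]},
    {"claw":-1,"slide":[-0.36,-0.24,0],"delta_rot":[0,0,0]},
    {"claw":-1,"slide":[-0.48,-0.32,0],"delta_rot":[0,0,0]},
    {"claw":-1,"slide":[-0.61,-0.4,0],"delta_rot":[0,0,0]},
    {"claw":-1,"slide":[-0.74,-0.48,0],"delta_rot":[0,0,0]},
    {"claw":-1,"slide":[-0.87,-0.57,0],"delta_rot":[0,0,0]},
    {"claw":-1,"slide":[-1,-0.65,0],"delta_rot":[0,0,0]},
  ],
)

```text
time_s: 6.97
ee_pos: [0.5371, 0.1423, 0.2659]
tcp_rot: [-0.0, 0.356, 0.935, -0.0]
force: [0.8, 0.1, -4.4]
gripper_width: 0.0156
finger_force: 44.9
```

Request:
apply_moves(
  series=[
    {"claw":-1,"slide":[-0.12,-0.08,0],"delta_rot":[0,0,-0.01]},
    {"claw":-1,"slide":[-0.24,-0.16,0],"delta_rot":[0,0,-0.02]},
    {"claw":-1,"slide":[-0.36,-0.24,0],"delta_rot":[0,0,-0.03]},
    {"claw":-1,"slide":[-0.48,-0.32,0],"delta_rot":[0,0,-0.04]},
    {"claw":-1,"slide":[-0.6,-0.4,0],"delta_rot":[0,0,-0.05]},
    {"claw":-1,"slide":[-0.7,-0.46,0],"delta_rot":[0,0,-0.058]},
    {"claw":-1,"slide":[-0.78,-0.51,0],"delta_rot":[0,0,-0.058]},
    {"claw":-1,"slide":[-0.83,-0.55,0],"delta_rot":[0,0,-0.058]},
  ],
)

```text
time_s: 7.63
ee_pos: [0.5627, 0.0465, 0.2661]
tcp_rot: [-0.0, 0.313, 0.95, -0.0]
force: [0.4, -0.8, -2.8]
gripper_width: 0.0157
finger_force: 44.9
```

Run:
```python
from h import *
st((.573,.014,.265))
a=bot.camera("top");b=bot.camera("side")
cv2.imwrite("pics/b1.png",np.hstack([cv2.resize(a[60:360,150:450],(400,400)),cv2.resize(b[60:320,240:500],(400,400))]))
```

```text
t 7.63 q [-0.06  0.06  1.64 -0.    1.44 -0.99] p [0.5627 0.0465 0.2661] yaw_y 53.48 z [-0.001 -0.    -1.   ] F [ 0.4 -0.8 -2.8] w 0.0157 ff 44.9
slide/10cm [-0.276 -0.2    0.011]
```

View pics/b1.png

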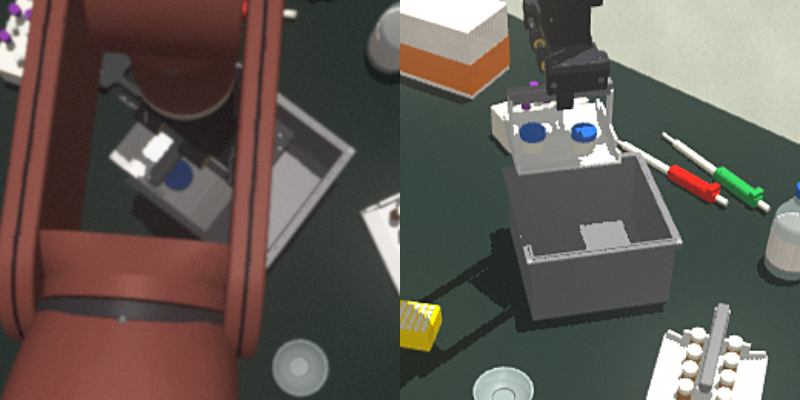

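Both pots are still in the carrier, which hangs over the bin's left rim. I'll slide the last bit to centre and start a small test tilt.

Request:
apply_moves(
  series=[
    {"claw":-1,"slide":[-0.04,-0.03,0],"delta_rot":[0,0,0]},
    {"claw":-1,"slide":[-0.1,-0.07,0],"delta_rot":[-0.01,0,0]},
    {"claw":-1,"slide":[-0.17,-0.12,0],"delta_rot":[-0.03,0,0]},
    {"claw":-1,"slide":[-0.23,-0.16,0],"delta_rot":[-0.06,0,0]},
    {"claw":-1,"slide":[-0.28,-0.2,0],"delta_rot":[-0.09,0,0]},
    {"claw":-1,"slide":[-0.28,-0.2,0],"delta_rot":[-0.12,0,0]},
    {"claw":-1,"slide":[-0.28,-0.2,0],"delta_rot":[-0.14,0,0]},
    {"claw":-1,"slide":[-0.28,-0.2,0],"delta_rot":[-0.15,0,0]},
  ],
)

```text
time_s: 8.4
ee_pos: [0.5732, 0.0151, 0.2664]
tcp_rot: [0.037, 0.31, 0.943, 0.112]
force: [-0.5, 0.0, -2.9]
gripper_width: 0.0153
finger_force: 44.9
```

Run:
```python
from h import *
st((.573,.014,.265))
```

```text
t 8.4 q [-0.24 -0.03  1.74  0.22  1.34 -1.22] p [0.5732 0.0151 0.2664] yaw_y 53.57 z [ 0.14   0.189 -0.972] F [-0.5  0.  -2.9] w 0.0153 ff 44.9
slide/10cm [-0.005 -0.014  0.011]
```

Run:
```python
from h import *
s=bot.get_state();q=s["joint_pos"]
p,R=st()
def wr(R,j1,p):
    W=Ro.from_euler("ZY",[j1,p]).inv()*Ro.from_matrix(R);e=W.as_euler("ZYZ");return e-[0,0,np.pi/2]
print("check",wr(R,q[0],q[1]+q[2]).round(2))
d=np.array([.594,.804,0])
for th in(45,60,75,90):
    t=np.radians(th);z=np.sin(t)*d+np.cos(t)*np.array([0,0,-1]);x=np.array([-.804,.594,0]);T=np.c_[x,np.cross(z,x),z]
    for j1 in(-.3,-.6):
        print(th,j1,[wr(T,j1,pp).round(2).tolist() for pp in(1.6,1.8,2.0)])
```

```text
t 8.4 q [-0.24 -0.03  1.74  0.22  1.34 -1.22] p [0.5732 0.0151 0.2664] yaw_y 53.57 z [ 0.14   0.189 -0.972] F [-0.5  0.  -2.9] w 0.0153 ff 44.9
check [ 0.22  1.34 -1.22]
45 -0.3 [[0.76, 1.31, -1.35], [0.81, 1.17, -1.5], [0.89, 1.04, -1.67]]
45 -0.6 [[0.79, 1.52, -1.57], [0.8, 1.38, -1.71], [0.84, 1.25, -1.86]]
60 -0.3 [[1.03, 1.27, -1.42], [1.09, 1.17, -1.61], [1.18, 1.08, -1.81]]
60 -0.6 [[1.05, 1.52, -1.58], [1.06, 1.43, -1.75], [1.1, 1.33, -1.93]]
75 -0.3 [[1.3, 1.24, -1.51], [1.38, 1.19, -1.72], [1.46, 1.16, -1.93]]
75 -0.6 [[1.31, 1.53, -1.59], [1.32, 1.48, -1.78], [1.35, 1.43, -1.98]]
90 -0.3 [[1.58, 1.23, -1.6], [1.65, 1.24, -1.81], [1.72, 1.27, -2.02]]
90 -0.6 [[1.57, 1.53, -1.6], [1.58, 1.54, -1.8], [1.59, 1.54, -2.0]]
```

Request:
apply_moves(
  series=[
    {"claw":-1,"slide":[0,0,0],"delta_rot":[-0.04,0,0]},
    {"claw":-1,"slide":[0,0,0],"delta_rot":[-0.09,0,0]},
    {"claw":-1,"slide":[0,0,0],"delta_rot":[-0.14,0,0]},
    {"claw":-1,"slide":[0,0,0],"delta_rot":[-0.19,0,0]},
    {"claw":-1,"slide":[0,0,0],"delta_rot":[-0.24,0,0]},
    {"claw":-1,"slide":[0,0,0],"delta_rot":[-0.29,0,0]},
    {"claw":-1,"slide":[0,0,0],"delta_rot":[-0.34,0,0]},
    {"claw":-1,"slide":[0,0,0],"delta_rot":[-0.4,0,0]},
  ],
)

```text
time_s: 9.07
ee_pos: [0.574, 0.0154, 0.2677]
tcp_rot: [0.133, 0.283, 0.862, 0.398]
force: [-0.8, 1.0, -3.0]
gripper_width: 0.0155
finger_force: 44.9
```

Request:
apply_moves(
  series=[
    {"claw":-1,"slide":[0,0,0],"delta_rot":[-0.05,0,0]},
    {"claw":-1,"slide":[0,0,0],"delta_rot":[-0.1,0,0]},
    {"claw":-1,"slide":[0,0,0],"delta_rot":[-0.15,0,0]},
    {"claw":-1,"slide":[0,0,0],"delta_rot":[-0.2,0,0]},
    {"claw":-1,"slide":[0,0,0],"delta_rot":[-0.25,0,0]},
    {"claw":-1,"slide":[0,0,0],"delta_rot":[-0.29,0,0]},
    {"claw":-1,"slide":[0,0,0],"delta_rot":[-0.32,0,0]},
    {"claw":-1,"slide":[0,0,0],"delta_rot":[-0.32,0,0]},
  ],
)

```text
time_s: 9.73
ee_pos: [0.573, 0.0158, 0.2644]
tcp_rot: [0.196, 0.243, 0.736, 0.6]
force: [0.4, 0.5, -3.5]
gripper_width: 0.0155
finger_force: 44.9
```

Run:
```python
from h import *
st((.573,.014,.265))
a=bot.camera("top");b=bot.camera("side")
cv2.imwrite("pics/b2.png",np.hstack([cv2.resize(a[60:360,150:450],(400,400)),cv2.resize(b[60:320,240:500],(400,400))]))
```

```text
t 9.73 q [-0.75  0.13  2.12  1.34  1.53 -2.26] p [0.573  0.0158 0.2644] yaw_y 52.63 z [ 0.581  0.788 -0.203] F [ 0.4  0.5 -3.5] w 0.0155 ff 44.9
slide/10cm [-0.01   0.003 -0.015]
```

View pics/b2.png

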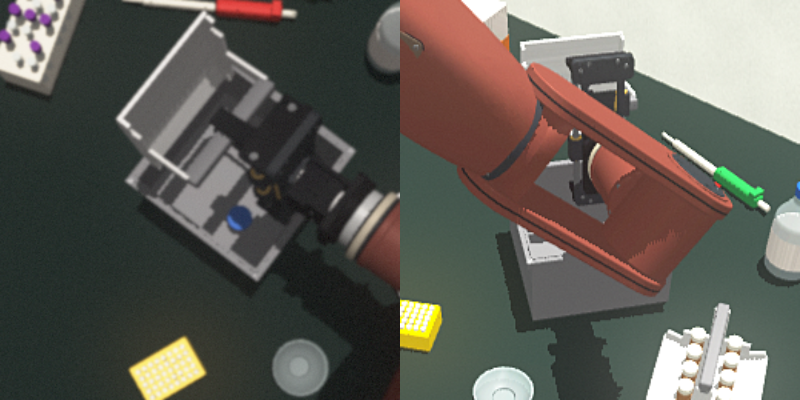

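One pot lies in the bin at crop (238,218), and the second may be hidden under the gripper. I'll tilt a little further and jiggle to make sure.

Request:
apply_moves(
  series=[
    {"claw":-1,"slide":[0,0,0],"delta_rot":[-0.04,0,0]},
    {"claw":-1,"slide":[0,0,0],"delta_rot":[-0.08,0,0]},
    {"claw":-1,"slide":[0,0,0],"delta_rot":[-0.1,0,0]},
    {"claw":-1,"slide":[0,0,0],"delta_rot":[-0.1,0,0]},
    {"claw":-1,"slide":[0,0,0],"delta_rot":[-0.1,0,0]},
    {"claw":-1,"slide":[0,0,0],"delta_rot":[-0.1,0,0]},
    {"claw":-1,"slide":[0,0,0],"delta_rot":[-0.05,0,0]},
    {"claw":-1,"slide":[0,0,0],"delta_rot":[0,0,0]},
  ],
)

```text
time_s: 10.5
ee_pos: [0.5733, 0.0157, 0.2656]
tcp_rot: [0.196, 0.244, 0.738, 0.598]
force: [0.4, 0.6, -0.8]
gripper_width: 0.0156
finger_force: 44.9
```

Request:
apply_moves(
  series=[
    {"claw":-1,"slide":[0,0,0],"delta_rot":[0.05,0,0]},
    {"claw":-1,"slide":[0,0,0],"delta_rot":[0.1,0,0]},
    {"claw":-1,"slide":[0,0,0],"delta_rot":[0.15,0,0]},
    {"claw":-1,"slide":[0,0,0],"delta_rot":[0.2,0,0]},
    {"claw":-1,"slide":[0,0,0],"delta_rot":[0.25,0,0]},
    {"claw":-1,"slide":[0,0,0],"delta_rot":[0.3,0,0]},
    {"claw":-1,"slide":[0,0,0],"delta_rot":[0.35,0,0]},
    {"claw":-1,"slide":[0,0,0],"delta_rot":[0.4,0,0]},
  ],
)

```text
time_s: 11.17
ee_pos: [0.5736, 0.0155, 0.2683]
tcp_rot: [0.114, 0.291, 0.887, 0.34]
force: [0.1, 0.7, -2.9]
gripper_width: 0.0157
finger_force: 44.9
```

Request:
apply_moves(
  series=[
    {"claw":-1,"slide":[0,0,0],"delta_rot":[0.05,0,0]},
    {"claw":-1,"slide":[0,0,0],"delta_rot":[0.11,0,0]},
    {"claw":-1,"slide":[0,0,0],"delta_rot":[0.17,0,0]},
    {"claw":-1,"slide":[0,0,0],"delta_rot":[0.23,0,0]},
    {"claw":-1,"slide":[0,0,0],"delta_rot":[0.29,0,0]},
    {"claw":-1,"slide":[0,0,0],"delta_rot":[0.34,0,0]},
    {"claw":-1,"slide":[0,0,0],"delta_rot":[0.39,0,0]},
    {"claw":-1,"slide":[0,0,0],"delta_rot":[0.43,0,0]},
  ],
)

```text
time_s: 11.83
ee_pos: [0.5739, 0.0166, 0.2686]
tcp_rot: [0.011, 0.312, 0.95, 0.028]
force: [0.1, 0.3, -3.5]
gripper_width: 0.0154
finger_force: 44.9
```

Run:
```python
from h import *
st((.4775,.3625,.27))
a=bot.camera("top");b=bot.camera("side")
cv2.imwrite("pics/b3.png",np.hstack([cv2.resize(a[60:360,150:450],(400,400)),cv2.resize(b[60:320,240:500],(400,400))]))
```

```text
t 11.83 q [-0.14  0.05  1.65  0.05  1.42 -1.08] p [0.5739 0.0166 0.2686] yaw_y 53.61 z [ 0.038  0.047 -0.998] F [ 0.1  0.3 -3.5] w 0.0154 ff 44.9
slide/10cm [2.829 2.209 0.112]
```

View pics/b3.png

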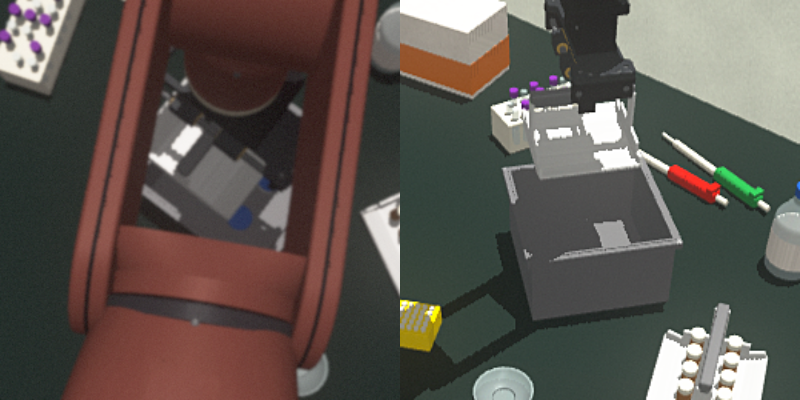

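The side view shows the carrier empty, and two blue lids are in the bin at crop (240,217) and (265,183). I'll level out and return to the open spot it came from.

Request:
apply_moves(
  series=[
    {"claw":-1,"slide":[0.05,0.04,0],"delta_rot":[0.01,0,0]},
    {"claw":-1,"slide":[0.14,0.1,0],"delta_rot":[0.02,0,0]},
    {"claw":-1,"slide":[0.26,0.2,0],"delta_rot":[0.03,0,0]},
    {"claw":-1,"slide":[0.39,0.3,0.01],"delta_rot":[0.04,0,0]},
    {"claw":-1,"slide":[0.52,0.4,0.02],"delta_rot":[0.04,0,0]},
    {"claw":-1,"slide":[0.65,0.5,0.03],"delta_rot":[0.04,0,0]},
    {"claw":-1,"slide":[0.78,0.6,0.03],"delta_rot":[0.04,0,0]},
    {"claw":-1,"slide":[0.91,0.7,0.03],"delta_rot":[0.04,0,0]},
  ],
)

```text
time_s: 12.6
ee_pos: [0.541, 0.1267, 0.268]
tcp_rot: [-0.0, 0.313, 0.95, 0.001]
force: [-0.1, -1.0, -2.9]
gripper_width: 0.0158
finger_force: 44.9
```

Request:
apply_moves(
  series=[
    {"claw":-1,"slide":[0.12,0.09,0],"delta_rot":[0,0,0.01]},
    {"claw":-1,"slide":[0.25,0.19,0],"delta_rot":[0,0,0.02]},
    {"claw":-1,"slide":[0.37,0.29,0],"delta_rot":[0,0,0.03]},
    {"claw":-1,"slide":[0.5,0.39,0],"delta_rot":[0,0,0.04]},
    {"claw":-1,"slide":[0.62,0.48,0],"delta_rot":[0,0,0.05]},
    {"claw":-1,"slide":[0.75,0.58,0],"delta_rot":[0,0,0.058]},
    {"claw":-1,"slide":[0.87,0.68,0],"delta_rot":[0,0,0.058]},
    {"claw":-1,"slide":[1,0.78,0],"delta_rot":[0,0,0.058]},
  ],
)

```text
time_s: 13.27
ee_pos: [0.507, 0.2486, 0.2682]
tcp_rot: [-0.0, 0.356, 0.934, 0.001]
force: [-1.0, 0.3, -3.2]
gripper_width: 0.0154
finger_force: 44.9
```

Run:
```python
from h import *
st((.4775,.3625,.18))
```

```text
t 13.27 q [ 0.32  0.05  1.64  0.    1.45 -0.53] p [0.507  0.2486 0.2682] yaw_y 48.28 z [ 0.     0.002 -1.   ] F [-1.   0.3 -3.2] w 0.0154 ff 44.9
slide/10cm [0.977 0.653 0.883]
```

Request:
apply_moves(
  series=[
    {"claw":-1,"slide":[0.16,0.11,0],"delta_rot":[0,0,0]},
    {"claw":-1,"slide":[0.34,0.23,0.05],"delta_rot":[0,0,0]},
    {"claw":-1,"slide":[0.52,0.35,0.15],"delta_rot":[0,0,0]},
    {"claw":-1,"slide":[0.68,0.45,0.3],"delta_rot":[0,0,0]},
    {"claw":-1,"slide":[0.82,0.55,0.45],"delta_rot":[0,0,0]},
    {"claw":-1,"slide":[0.93,0.62,0.6],"delta_rot":[0,0,0]},
    {"claw":-1,"slide":[0.98,0.65,0.75],"delta_rot":[0,0,0]},
    {"claw":-1,"slide":[0.98,0.65,0.88],"delta_rot":[0,0,0]},
  ],
)

```text
time_s: 13.93
ee_pos: [0.4764, 0.3627, 0.179]
tcp_rot: [-0.001, 0.355, 0.935, 0.0]
force: [-0.4, -0.5, -2.7]
gripper_width: 0.0152
finger_force: 44.9
```

Request:
apply_moves(
  series=[
    {"claw":-1,"slide":[0,0,0.15],"delta_rot":[0,0,0]},
    {"claw":-1,"slide":[0,0,0.3],"delta_rot":[0,0,0]},
    {"claw":-1,"slide":[0,0,0.45],"delta_rot":[0,0,0]},
    {"claw":-1,"slide":[0,0,0.58],"delta_rot":[0,0,0]},
    {"claw":-1,"slide":[0,0,0.68],"delta_rot":[0,0,0]},
    {"claw":-1,"slide":[0,0,0.76],"delta_rot":[0,0,0]},
    {"claw":-1,"slide":[0,0,0.8],"delta_rot":[0,0,0]},
    {"claw":-1,"slide":[0,0,0.8],"delta_rot":[0,0,0]},
  ],
)

```text
time_s: 14.6
ee_pos: [0.4772, 0.3616, 0.099]
tcp_rot: [-0.0, 0.355, 0.935, -0.001]
force: [-0.0, -0.5, -1.9]
gripper_width: 0.0156
finger_force: 44.9
```

Run:
```python
from h import *
st((.4775,.3625,.0745))
```

```text
t 14.6 q [ 0.52  0.29  1.71  0.    1.15 -0.33] p [0.4772 0.3616 0.099 ] yaw_y 48.36 z [-0.001 -0.001 -1.   ] F [-0.  -0.5 -1.9] w 0.0156 ff 44.9
slide/10cm [0.004 0.009 0.245]
```

Request:
apply_moves(
  series=[
    {"claw":-1,"slide":[0,0,0.05],"delta_rot":[0,0,0]},
    {"claw":-1,"slide":[0,0,0.1],"delta_rot":[0,0,0]},
    {"claw":-1,"slide":[0,0,0.14],"delta_rot":[0,0,0]},
    {"claw":-1,"slide":[0,0,0.17],"delta_rot":[0,0,0]},
    {"claw":-1,"slide":[0,0,0.2],"delta_rot":[0,0,0]},
    {"claw":-1,"slide":[0,0,0.22],"delta_rot":[0,0,0]},
    {"claw":-1,"slide":[0,0,0.24],"delta_rot":[0,0,0]},
    {"claw":-1,"slide":[0,0,0.24],"delta_rot":[0,0,0]},
  ],
)

```text
time_s: 15.27
ee_pos: [0.4773, 0.3619, 0.0755]
tcp_rot: [-0.0, 0.355, 0.935, -0.0]
force: [-0.3, -0.2, -2.8]
gripper_width: 0.0156
finger_force: 44.9
```

Run:
```python
from h import *
st((.4775,.3625,.0742))
b=bot.camera("side");st()
cv2.imwrite("pics/p1.png",cv2.resize(b[90:250,150:310],None,fx=2.5,fy=2.5))
```

```text
t 15.27 q [ 0.52  0.32  1.72 -0.    1.11 -0.33] p [0.4773 0.3619 0.0755] yaw_y 48.38 z [-0.001 -0.    -1.   ] F [-0.3 -0.2 -2.8] w 0.0156 ff 44.9
slide/10cm [0.003 0.006 0.013]
t 15.32 q [ 0.52  0.32  1.72 -0.    1.11 -0.33] p [0.4775 0.362  0.0757] yaw_y 48.38 z [-0. -0. -1.] F [ 0.5 -0.4 -2.3] w 0.0155 ff 44.9
```

View pics/p1.png

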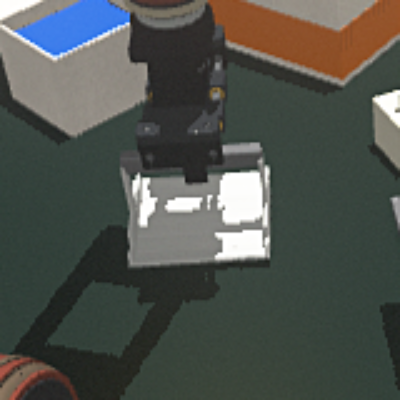

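The carrier is empty, upright and about 1–2 mm above the bench. I'll lower it until it touches.

Request:
apply_moves(
  series=[
    {"claw":-1,"slide":[0,0,0.005],"delta_rot":[0,0,0]},
    {"claw":-1,"slide":[0,0,0.01],"delta_rot":[0,0,0]},
    {"claw":-1,"slide":[0,0,0.013],"delta_rot":[0,0,0]},
    {"claw":-1,"slide":[0,0,0.016],"delta_rot":[0,0,0]},
    {"claw":-1,"slide":[0,0,0.018],"delta_rot":[0,0,0]},
    {"claw":-1,"slide":[0,0,0.02],"delta_rot":[0,0,0]},
    {"claw":-1,"slide":[0,0,0.02],"delta_rot":[0,0,0]},
    {"claw":-1,"slide":[0,0,0.02],"delta_rot":[0,0,0]},
  ],
)

```text
time_s: 15.98
ee_pos: [0.4777, 0.3621, 0.0742]
tcp_rot: [0.0, 0.355, 0.935, 0.0]
force: [-0.2, 0.3, -0.7]
gripper_width: 0.0156
finger_force: 44.9
```

Request:
apply_moves(
  series=[
    {"claw":-1,"slide":[0,0,0.005],"delta_rot":[0,0,0]},
    {"claw":-1,"slide":[0,0,0.005],"delta_rot":[0,0,0]},
    {"claw":-0.55,"slide":[0,0,0.005],"delta_rot":[0,0,0]},
    {"claw":-0.45,"slide":[0,0,0.005],"delta_rot":[0,0,0]},
    {"claw":-0.3,"slide":[0,0,0.005],"delta_rot":[0,0,0]},
    {"claw":0,"slide":[0,0,0.005],"delta_rot":[0,0,0]},
    {"claw":0.3,"slide":[0,0,0.005],"delta_rot":[0,0,0]},
    {"claw":0.5,"slide":[0,0,0.005],"delta_rot":[0,0,0]},
  ],
)

```text
time_s: 16.65
ee_pos: [0.4775, 0.362, 0.0734]
tcp_rot: [-0.0, 0.355, 0.935, -0.0]
force: [-0.3, 0.1, 0.3]
gripper_width: 0.0426
finger_force: 0.0
```

Request:
apply_moves(
  series=[
    {"claw":0.8,"slide":[0,0,0],"delta_rot":[0,0,0]},
    {"claw":0.8,"slide":[0,0,0],"delta_rot":[0,0,0]},
    {"claw":0.8,"slide":[0,0,0],"delta_rot":[0,0,0]},
    {"claw":0.8,"slide":[0,0,0],"delta_rot":[0,0,0]},
    {"claw":0.8,"slide":[0,0,0],"delta_rot":[0,0,0]},
    {"claw":0.8,"slide":[0,0,0],"delta_rot":[0,0,0]},
    {"claw":0.8,"slide":[0,0,0],"delta_rot":[0,0,0]},
    {"claw":0.8,"slide":[0,0,0],"delta_rot":[0,0,0]},
  ],
)

```text
time_s: 17.32
ee_pos: [0.4776, 0.362, 0.0734]
tcp_rot: [-0.0, 0.355, 0.935, -0.0]
force: [0.0, 1.1, -0.0]
gripper_width: 0.0779
finger_force: 0.0
```

Request:
apply_moves(
  series=[
    {"claw":0.8,"slide":[0,0,-0.05],"delta_rot":[0,0,0]},
    {"claw":0.8,"slide":[0,0,-0.15],"delta_rot":[0,0,0]},
    {"claw":0.8,"slide":[0,0,-0.3],"delta_rot":[0,0,0]},
    {"claw":0.8,"slide":[0,0,-0.5],"delta_rot":[0,0,0]},
    {"claw":0.8,"slide":[0,0,-0.7],"delta_rot":[0,0,0]},
    {"claw":0.8,"slide":[0,0,-0.85],"delta_rot":[0,0,0]},
    {"claw":0.8,"slide":[0,0,-0.95],"delta_rot":[0,0,0]},
    {"claw":0.8,"slide":[0,0,-1],"delta_rot":[0,0,0]},
  ],
)

```text
time_s: 17.98
ee_pos: [0.4786, 0.3626, 0.1763]
tcp_rot: [0.001, 0.355, 0.935, 0.001]
force: [-0.1, 0.0, 0.3]
gripper_width: 0.0782
finger_force: 0.0
```

Request:
apply_moves(
  series=[
    {"claw":0.8,"slide":[0,0,-0.1],"delta_rot":[0,0,0]},
    {"claw":0.8,"slide":[0,0,-0.2],"delta_rot":[0,0,0]},
    {"claw":0.8,"slide":[0,0,-0.3],"delta_rot":[0,0,0]},
    {"claw":0.8,"slide":[0,0,-0.4],"delta_rot":[0,0,0]},
    {"claw":0.8,"slide":[0,0,-0.45],"delta_rot":[0,0,0]},
    {"claw":0.8,"slide":[0,0,-0.5],"delta_rot":[0,0,0]},
    {"claw":0.8,"slide":[0,0,-0.5],"delta_rot":[0,0,0]},
    {"claw":0.8,"slide":[0,0,-0.5],"delta_rot":[0,0,0]},
  ],
)

```text
time_s: 18.65
ee_pos: [0.4776, 0.362, 0.2234]
tcp_rot: [0.0, 0.355, 0.935, 0.0]
force: [-0.2, -0.1, 0.1]
gripper_width: 0.0783
finger_force: 0.0
```

Run:
```python
from h import *
st()
a=bot.camera("top");b=bot.camera("side")
cv2.imwrite("pics/f.png",np.hstack([cv2.resize(a[60:360,60:440],(400,316)),cv2.resize(b[80:320,170:458],(379,316))]))
```

```text
t 18.65 q [ 0.52  0.16  1.6   0.    1.37 -0.33] p [0.4776 0.362  0.2234] yaw_y 48.38 z [ 0.  0. -1.] F [-0.2 -0.1  0.1] w 0.0783 ff 0.0
```

View pics/f.png

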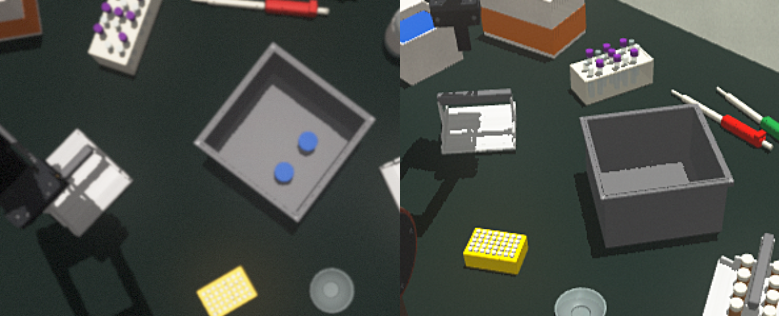

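Both pots are in the bin, with lids at crop (308,142) and (284,173). The empty carrier stands upright on open bench at crop (88,183), clear of the gripper.

```bash
python3 -c "
from bench import bot
print(bot.job_done())"
```

```text
the job is handed in; nothing more can be done
None
```

Both pots are in the discard bin, the empty carrier stands upright and released on the open bench where it started, and the job was handed in at about 19 s.

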